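Put the spice shaker back in its well and snap its cap on

ROBOT

A 7-joint arm with a two-finger parallel gripper is mounted at the origin on the work surface. World frame = base frame: x ahead of the robot, y to its left, z up, the work surface at z = 0. Lengths are in m, angles in rad, forces in N, time in s.
With the tool pointing down it reaches from about 0.4 to 0.85 m from the base axis. Payload 10.4 kg.
Tool frame: the origin (TCP) lies at the centre of the arm's flange, where the gripper is bolted on; the fingertips stand 173 mm ahead of it and the grasp point (between the pads) lies 155 mm ahead of it; z points along the fingers, y is the line along which they close (so a half turn about z gives the same grasp; the last joint's range is limited). The gripper opens to 85 mm and grips with 20 to 120 N. Pads are 22 mm wide; open, the fingers measure 114 mm over their backs; the gripper's body (76 mm by 85 mm) begins 54 mm behind the grasp point. The pads swing forward as they close: fully open they stand 13 mm farther back than shut.
Start: joints at [1.227, 0.332, -0.065, 1.46, 0.022, 1.35, -0.088], TCP at [0.197, -0.593, 0.405] pointing down, gripper open.
Joint ranges: [-2.6, 2.6], [-0.5, 2.12], [-1.47, 1.34], [0.16, 2.42], [-1.27, 4.41], [0.06, 2.06], [-2.6, 2.6]. Speed limits (rad/s): [2.22, 2.22, 2.79, 2.79, 3.14, 3.14, 3.14].

INTERFACE

Orientations are given as a unit quaternion [x, y, z, w].
In Python, from workcell import manip, viewer, finder gives the robot as it stands.
- The arm moves only by the tool arm_command, never from a script. Its argument "plan" is a list of rows, each an object with "dp": the shift along the tool's x, y, z in mm, a list of three; "spin": the turn about the tool's z in rad. A call has 1 to 5 rows; each row shifts and turns the commanded pose from where the row before left it, along the tool's axes as they then stand; what a row does not reach is not made up. A row lasts 1/10 s, in which the tool goes at most 50 mm and 8.59 degrees, less where a joint would pass 70% of its speed; a pose out of reach is approached as far as the arm can. A call is refused whole if a number of a shift passes 50 or a number of a turn 0.15, either way. A call with a gripper value outside its range is refused whole. "grip" is the closure, from -1 (fully open) to 1 (shut), set as the call begins (left out, the last holds). The fingers move at their own pace and stop on an object; "newtons" is the grip in N (left out, the last holds). Time passes only in rows, so rows that do not move let the fingers close. It gives the time, the measured TCP pose, the force, the opening and the grip force at its end, in the units of the state.
- manip.get_obs(): the state, without advancing time (a new reading comes with each control period).
- viewer.camera(name): name is "side" or "top"; returns the picture (480x640x3 uint8, blue, green, red); there is no depth.
- viewer.camera_params(name): a dict with "vertical_fov" (degrees; the focal length in pixels is half the picture's height over the tangent of half this angle, whatever the lens; pixels are square), "cx", "cy" (the principal point, pixels), "R" (3x3) and "t" (3): a world point X has camera coordinates R X + t. Camera axes: x right, y down, z forward; pixel columns grow to the right and rows downward; lengths in m; the calibration is good to about 2 mm. A picture is of the moment at which its call begins. camera_params takes no time and is no camera call.
- manip.hand_in(): hands the job in; it is judged then, once.
Trained networks look in the newest picture that a camera, given by its name, has taken for a name from the list of things; names that differ only in an ending like _2 or _b are one class to them, and where a whole thing is asked for, a point or a joint stands for the part that bears it (a point fixed in the world has none). Each returns a list of dicts, best first, with "score" (0 to 1); they miss things now and then, are a little off and sometimes report something else, mostly with a low value. They report only what shows in the picture. A call takes as long as a camera call. They do not tell look-alikes from the thing itself.
- finder.find_in(camera, thing): "position" ([x, y, z] in m, in world coordinates, good to about 4 mm: the middle of the surface that is visible of it).
The state is a dict: "clock": time; "joint_pos": joint angles; "joint_velocities": joint speeds; "tau": joint torques, N m; "position": TCP position; "ee_rot": TCP orientation; "ft_force": force on the tool from outside, world axes, zero at the start; "torque": the same for the moment, N m; "grip_width": opening from 0.0 (shut) to 1.0 (fully open); "grasp_force": force on a finger pad.
Only numpy, scipy, OpenCV 4.12 (cv2) and the standard library are available. Lean on these libraries where they do the work, as an engineer would, in place of code of your own. Each camera call takes 0.05 s, during which the arm holds its last target. There are 200 camera calls.

TASK

The cook has finished with the yellow-banded spice shaker: stand it, kept upright because it is open, in the well of the wooden spice block that has the yellow label and let go of it. Then take the yellow cap and press it straight down onto the shaker's neck until it clicks, and keep pressing after the click: finish while still holding the cap down, fully home and level, with a steady push of about 10 N (a kilo's weight). Leave the red, green and blue spice jars as they are.

Things in the scene. Friction and masses are not known exactly. Their poses are not given: they have to be found in the camera images.
- jar: The open spice shaker: upright steel cylinder 48 mm in diameter and 72 mm tall with a yellow enamel band 22 to 52 mm up, then a shoulder narrowing to a neck 33 mm in diameter with a bead (39 mm in diameter, 89 mm up). 140 to 280 g, loose, standing on the worktop. Origin: centre of its underside; z up along its axis.
- jar_top (a point): Centre of the shaker's flat top (a white sifter disc 27 mm across with small holes), 97 mm above the shaker's origin.
- cap: The shaker's yellow snap cap, loose, lying crown up on the worktop: ribbed, round, 50 mm in diameter, 24 mm high, 45 g; skirt 4 mm thick, 20 mm deep inside, under a flat 4 mm crown. Four sprung tongues inside snap over the neck's bead. Origin: centre of the skirt's lower edge; z up. Home: origin 77 mm above the shaker's origin, the crown landing solid on the shaker's flat top.
- cap_top (a point): Centre of the cap's top face, 24 mm above the cap's origin; home is 101 mm above the shaker's origin. Laid on the neck the cap rests 8 mm above home; pressed, it resists more and more up to a peak of about 10 to 17 N some 4 mm above home, then the force drops (the click) and it stops solid at home. It centres itself from up to 2 mm sideways.
- well_yellow (a point): Centre of the floor of the yellow-labelled well: a round hole 52 mm in diameter and 20 mm deep (2 mm chamfer at the mouth), floor 10 mm above the worktop. z up; x and y along the block's.
- label_yellow: Yellow label, a plate 20 x 44 x 3 mm on the block's top, on the side away from the robot of the well that it names; the well's centre lies 42.5 mm from the label's along its -x axis. Origin: centre of its underside. Any of the four wells may carry it.
- block: The dark wooden spice block, fixed to the worktop: 90 x 340 x 30 mm (x, y, z), four round wells in a row along its y, 80 mm apart, centred 11 mm from its middle towards -x, each with a coloured label beside it at +x. Origin: centre of its underside. The red and green jars stand in their wells; the yellow and the blue wells are empty.
- jar_red: Capped steel spice jar with red band and cap, 48 mm in diameter (cap 50 mm), 101 mm tall, loose in the red-labelled well. Origin: centre of its underside. To be left alone.
- jar_green: As the red jar but green, loose in the green-labelled well. To be left alone.
- jar_blue: As the red jar but blue, standing loose on the worktop: it is still in use. To be left alone.
There are look-alikes about, which are no part of the job. There is more than one size of the cap; the one meant has the size given above.

How it is judged:
By the outcome, as a careful person would: the job done as asked, in the order asked, and still so for the second after the job is handed in, while the arm keeps its last pose, push and grip.
It also fails if it takes over 70 s, if anything falls off the work surface, if the arm or the gripper's body presses on something with over 40 N, if the wrist force passes 120 N, or if a joint passes its speed limit or range.

## Working session

There is one attempt and no reset: what is moved stays moved. The work goes in short steps, Python scripts to look and compute and a tool call to move; the robot and the scene stay as the last step left them, time stands still between calls to the robot, and variables do not carry over. Pictures are saved under pics/ and viewed, at most 10 in all, crops included, and the job is handed in when it is done.

Besides the shell and the picture viewer there is one more tool, called after "Call:" by a JSON object that holds its "method" and its "body". arm_command: Moves the arm, as the interface text tells. Its arguments: {"type":"object","properties":{"plan":{"type":"array","items":{"type":"object","properties":{"dp":{"type":"array","items":{"type":"number"}},"spin":{"type":"number"}}}},"grip":{"type":"number"},"newtons":{"type":"number"}},"required":["plan"]}

```bash
mkdir -p pics; ls
python3 - <<'E'
from workcell import manip, viewer, finder
import cv2,numpy as np
for c in ("top","side"):
    cv2.imwrite(f"pics/{c}0.png",viewer.camera(c)); p=viewer.camera_params(c)
    print(c,{k:np.round(v,4).tolist() for k,v in p.items()})
    for t in ["jar","cap","cap_top","jar_top","label_yellow","well_yellow","block","jar_blue"]:
        print(t,[(np.round(d["position"],3).tolist(),round(d["score"],2)) for d in finder.find_in(c,t)])
o=manip.get_obs();print(o)
E
```

```text
pics
top {'vertical_fov': 55.7146, 'cx': 316.276, 'cy': 238.5571, 'R': [[0.1091, -0.994, 0.0033], [-0.9638, -0.1066, -0.2444], [0.2433, 0.0235, -0.9697]], 't': [-0.0277, 0.554, 0.8411]}
jar [([0.442, -0.311, 0.075], 0.8)]
cap [([0.437, 0.087, 0.028], 0.76), ([0.359, 0.082, 0.017], 0.7), ([0.505, 0.156, 0.015], 0.51)]
cap_top [([0.44, 0.084, 0.024], 0.97), ([0.501, 0.155, 0.017], 0.73), ([0.357, 0.085, 0.014], 0.55)]
jar_top [([0.44, -0.312, 0.076], 0.9)]
label_yellow [([0.67, -0.18, 0.029], 0.56)]
well_yellow [([0.672, -0.184, 0.035], 0.57)]
block [([0.629, -0.067, 0.026], 0.64)]
jar_blue [([0.512, 0.365, 0.1], 0.76)]
side {'vertical_fov': 57.9913, 'cx': 328.9704, 'cy': 242.5834, 'R': [[-0.8722, -0.4891, 0.0071], [-0.2553, 0.4428, -0.8595], [0.4173, -0.7515, -0.5111]], 't': [0.4666, 0.2148, 0.6666]}
jar [([0.441, -0.308, 0.052], 0.93)]
cap [([0.44, 0.094, 0.026], 0.65), ([0.5, 0.162, 0.015], 0.62)]
cap_top [([0.438, 0.095, 0.02], 0.6), ([0.354, 0.095, 0.016], 0.54)]
jar_top [([0.438, -0.309, 0.056], 0.69)]
label_yellow []
well_yellow []
block [([0.615, 0.029, 0.024], 0.8)]
jar_blue [([0.502, 0.388, 0.082], 0.91)]
{'clock': 0.9, 'joint_pos': array([ 1.2273981 ,  0.33215983, -0.06469205,  1.46006728,  0.02161792,
        1.34989682, -0.08850504]), 'joint_velocities': array([ 0.00089043, -0.00060982,  0.00035886, -0.00015581, -0.00084517,
        0.00034548, -0.00135845]), 'tau': array([-3.93482060e-04, -6.25213838e+01,  4.88318643e-02, -3.91825604e+01,
        1.66852854e-02,  2.01077230e-03,  3.25254916e-05]), 'position': array([ 0.1970883 , -0.59312206,  0.40477825]), 'ee_rot': array([9.87164100e-01, 1.59709212e-01, 1.46612709e-05, 8.06584033e-05]), 'ft_force': array([-0.20332784,  0.0305896 , -0.93519168]), 'torque': array([ 0.02190207,  0.0541498 , -0.01219785]), 'grasp_force': 0.0, 'grip_width': 0.9991993426300851}
```

View pics/top0.png

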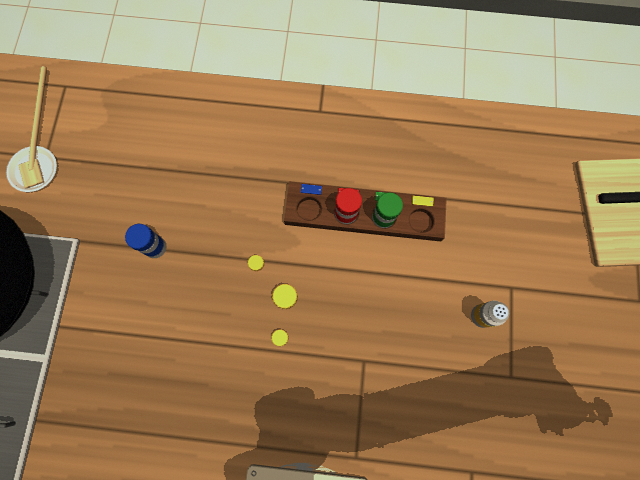

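View pics/side0.png

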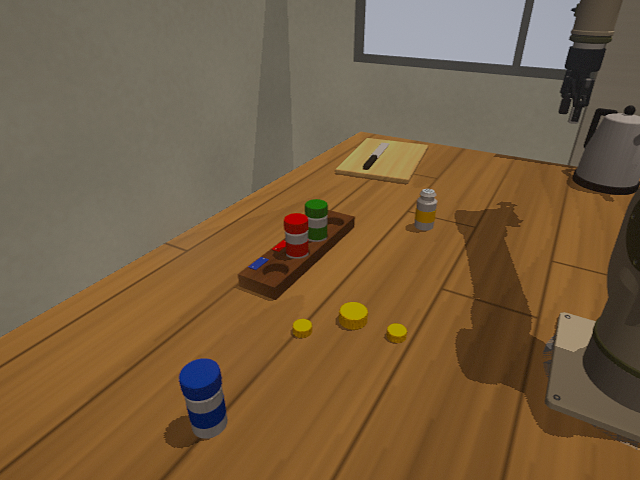

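The top picture shows the shaker's top at (496,313), the 50 mm cap at (285,296) between two small look-alikes, the yellow label at (423,201) with its well at (421,220), and the blue well at the left end. The side picture shows the shaker at (426,210) and the big cap at (353,316). Next I'll measure these by colour.

```bash
cat > h.py <<'E'
from workcell import manip, viewer, finder
import cv2,numpy as np
from scipy.spatial.transform import Rotation as Ro
def ray(c,uv,z):
    p=viewer.camera_params(c);R=np.array(p["R"]);t=np.array(p["t"]);f=240/np.tan(np.radians(p["vertical_fov"])/2)
    d=R.T@np.array([(uv[0]-p["cx"])/f,(uv[1]-p["cy"])/f,1]);o=-R.T@t
    return o+d*(z-o[2])/d[2]
def proj(c,X):
    p=viewer.camera_params(c);f=240/np.tan(np.radians(p["vertical_fov"])/2)
    q=np.array(p["R"])@X+np.array(p["t"]);return q[:2]/q[2]*f+[p["cx"],p["cy"]]
def blobs(im,lo,hi,amin=20):
    m=cv2.inRange(cv2.cvtColor(im,cv2.COLOR_BGR2HSV),lo,hi)
    n,l,s,ce=cv2.connectedComponentsWithStats(m)
    return [(np.round(ce[i],1),s[i].tolist()) for i in range(1,n) if s[i][4]>amin]
def go(target):  # target TCP offset in tool axes, mm
    o=manip.get_obs();R=Ro.from_quat(o["ee_rot"]).as_matrix();return R.T@(np.array(target)-o["position"])*1000
def yaw():
    R=Ro.from_quat(manip.get_obs()["ee_rot"]).as_matrix();return np.arctan2(R[1,0],R[0,0])
E
python3 - <<'E'
from h import *
Y=((22,150,90),(34,255,255))
for c in("top","side"):
    im=cv2.imread(f"pics/{c}0.png")
    for b in blobs(im,*Y): print(c,"yel",b,[np.round(ray(c,b[0],z)*1000,1)[:2] for z in (.012,.018,.024,.033,.037)])
    for b in blobs(im,(105,150,60),(130,255,255)): print(c,"blue",b,np.round(ray(c,b[0],.033)*1000,1)[:2])
    for b in blobs(im,(0,0,140),(179,60,255),30):
        if 400<b[0][0]<520 and 180<b[0][1]<340: print(c,"white",b,np.round(ray(c,b[0],.097)*1000,1)[:2])
im=cv2.imread("pics/top0.png");a=cv2.resize(im[280:350,450:530],None,fx=5,fy=5,interpolation=2);b=cv2.resize(im[170:250,380:450],None,fx=4.375,fy=4.375,interpolation=2)
s=cv2.imread("pics/side0.png")[180:240,400:460];s=cv2.resize(s,(350,350))
cv2.imwrite("pics/crop.png",np.hstack([cv2.resize(a,(400,350)),cv2.resize(b,(306,350))]))
print(yaw())
E
```

```text
top yel (array([422.3, 200.3]), [412, 196, 22, 10, 176]) [array([ 678.9, -185.9]), array([ 676.7, -184.7]), array([ 674.5, -183.4]), array([ 671.2, -181.5]), array([ 669.7, -180.7])]
top yel (array([255.2, 262.3]), [248, 255, 16, 16, 197]) [array([502.7, 156.6]), array([501.6, 155.7]), array([500.5, 154.7]), array([498.9, 153.4]), array([498.1, 152.7])]
top yel (array([284.2, 295.9]), [272, 284, 25, 25, 471]) [array([439.2,  87. ]), array([438.6,  86.6]), array([437.9,  86.1]), array([436.8,  85.4]), array([436.4,  85. ])]
top yel (array([279.3, 337.5]), [271, 330, 17, 16, 217]) [array([354.8,  86.3]), array([354.6,  85.8]), array([354.5,  85.3]), array([354.3,  84.6]), array([354.2,  84.3])]
top blue (array([310.8, 188.9]), [301, 184, 21, 11, 161]) [670.6  57.6]
top blue (array([138.4, 236.5]), [125, 224, 28, 27, 542]) [526.4 403. ]
top blue (array([154.9, 251.6]), [148, 246, 14, 10, 60]) [498.4 362.6]
top white (array([498.3, 314.8]), [483, 304, 26, 22, 295]) [ 438.3 -320.6]
side yel (array([353.4, 310.6]), [339, 302, 29, 18, 405]) [array([442.7,  73.6]), array([439.6,  80.2]), array([436.6,  86.8]), array([432. ,  96.6]), array([430., 101.])]
side yel (array([302. , 324.9]), [293, 319, 19, 13, 200]) [array([503.3, 152.8]), array([499.6, 158.4]), array([495.8, 164.1]), array([490.2, 172.6]), array([487.7, 176.4])]
side yel (array([396.8, 329.7]), [387, 323, 20, 15, 216]) [array([354.9,  82.1]), array([352.9,  88.6]), array([350.9,  95.1]), array([347.8, 104.8]), array([346.5, 109.1])]
side blue (array([258.5, 262.7]), [249, 257, 20, 13, 103]) [668.4  57.2]
side blue (array([200.1, 379. ]), [180, 359, 42, 42, 1366]) [555.7 343.1]
side blue (array([207.4, 417.8]), [188, 403, 38, 26, 507]) [501.1 386.9]
side white (array([428.3, 190.8]), [423, 189, 12, 5, 36]) [ 442.6 -324. ]
0.32079215516866033
```

View pics/crop.png

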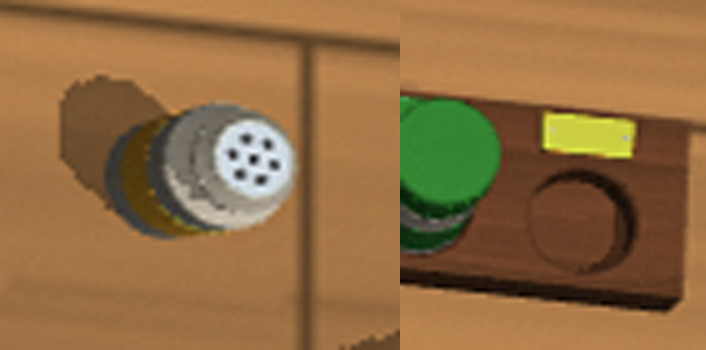

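The crop shows the sifter disc centred near (500.2,311.7) and the yellow well's mouth near (421.3,220); the block is aligned with the world axes.

Run:
```python
from h import *
print("jar", ray("top",(500.2,311.7),.097)*1000, "side", ray("side",(428,190.5),.097)*1000)
print("well",ray("top",(421.3,220.0),.029)*1000)
# jar outline check: side band column centre
im=cv2.imread("pics/side0.png");print(blobs(im,(15,150,90),(26,255,255))[:0])
m=cv2.inRange(cv2.cvtColor(im,cv2.COLOR_BGR2HSV),(18,190,120),(30,255,255));ys,xs=np.where(m[195:235,405:450]);print(xs.min()+405,xs.max()+405,ys.min()+195,ys.max()+195)
for X in ([.440,-.323,.037],[.440,-.323,.097]): print(proj("side",np.array(X)),proj("top",np.array(X)))
print(go([.440,-.323,.30]), yaw())
```

```text
jar [ 444.44304939 -324.10435305   97.        ] side [ 443.76262757 -325.34182437   97.        ]
well [ 628.43680274 -182.53302065   29.        ]
[]
415 436 206 222
[426.16895603 213.4244828 ] [487.69209433 316.53155371]
[429.20269534 191.16286644] [499.58034294 314.02535188]
[ 315.69390843 -179.76467626  104.74979147] 0.32079215516866033
```

Call:
{"method": "arm_command", "body": {"plan": [{"dp":[0,0,15],"spin":-0.14},{"dp":[0,0,15],"spin":-0.14},{"dp":[0,0,15],"spin":-0.14},{"dp":[0,0,15],"spin":-0.14},{"dp":[0,0,15],"spin":-0.14}], "grip": -1, "newtons": 40}}

```text
clock: 1.4
position: [0.1971, -0.5931, 0.3292]
ee_rot: [0.871, 0.491, -0.0, 0.0]
ft_force: [-0.4, -0.0, 0.2]
grip_width: 1.0
grasp_force: 0.0
```

Call:
{"method": "arm_command", "body": {"plan": [{"dp":[0,0,0],"spin":-0.14},{"dp":[0,0,0],"spin":-0.14},{"dp":[0,0,0],"spin":-0.14},{"dp":[0,0,0],"spin":-0.13},{"dp":[0,0,0]}]}}

```text
invalid input at $.plan[4]: expected keys dp, spin
```

Run:
```python
from h import *
o=manip.get_obs();print(o["clock"],o["position"],o["joint_pos"].round(2),go([.4435,-.3245,.31]), yaw())
```

```text
1.4 [ 0.19706859 -0.59311491  0.32918982] [ 1.31  0.39 -0.17  1.55  0.07  1.21  0.59] [357.40263152  71.7427028   19.15733321] 1.0265538872500615
```

Call:
{"method": "arm_command", "body": {"plan": [{"dp":[0,0,0],"spin":-0.14},{"dp":[0,0,0],"spin":-0.14},{"dp":[0,0,0],"spin":-0.14},{"dp":[0,0,0],"spin":-0.125},{"dp":[0,0,0],"spin":0}]}}

```text
clock: 1.9
position: [0.197, -0.5932, 0.3297]
ee_rot: [0.708, 0.706, 0.0, 0.0]
ft_force: [-0.4, 0.3, 0.7]
grip_width: 1.002
grasp_force: 0.0
```

Call:
{"method": "arm_command", "body": {"plan": [{"dp":[45,40,0],"spin":0},{"dp":[45,40,0],"spin":0},{"dp":[45,40,0],"spin":0},{"dp":[45,40,0],"spin":0},{"dp":[45,40,0],"spin":0}]}}

```text
clock: 2.4
position: [0.3651, -0.4054, 0.33]
ee_rot: [0.71, 0.704, -0.0, 0.0]
ft_force: [1.0, -0.3, 0.4]
grip_width: 0.998
grasp_force: 0.0
```

Run:
```python
from h import *
o=manip.get_obs();print(o["clock"],o["position"],o["joint_pos"].round(2),go([.4435,-.3245,.32]), yaw())
```

```text
2.4 [ 0.36511872 -0.40543811  0.33001009] [ 1.1   0.24 -0.39  1.75  0.1   1.17  0.67] [81.6922264  77.59788226  9.98762249] 1.5612081686574808
```

Call:
{"method": "arm_command", "body": {"plan": [{"dp":[25,25,0],"spin":0},{"dp":[25,25,0],"spin":0},{"dp":[20,18,0],"spin":0},{"dp":[0,0,0],"spin":0},{"dp":[0,0,0],"spin":0}]}}

```text
clock: 2.9
position: [0.4327, -0.3372, 0.3298]
ee_rot: [0.709, 0.705, -0.0, 0.0]
ft_force: [0.3, -0.8, -0.0]
grip_width: 0.999
grasp_force: 0.0
```

Run:
```python
from h import *
print(go([.4435,-.3245,.32]), yaw())
cv2.imwrite("pics/a_t.png",viewer.camera("top"))
cv2.imwrite("pics/a_s.png",s:=viewer.camera("side"))
print(finder.find_in("side","jar")[:2])
print(go([.4435,-.3245,.32]), yaw())
```

```text
[12.80238984 10.76121998  9.77214785] 1.5640626165262428
[{'position': [0.4422, -0.3121, 0.0516], 'score': 0.85}]
[14.13036437 11.78306352  9.65121819] 1.5624829958312487
```

Call:
{"method": "arm_command", "body": {"plan": [{"dp":[7,6,0],"spin":0},{"dp":[6.5,5.5,0],"spin":0},{"dp":[0,0,20],"spin":0},{"dp":[0,0,20],"spin":0},{"dp":[0,0,0],"spin":0}]}}

```text
clock: 3.55
position: [0.4436, -0.3231, 0.2874]
ee_rot: [0.709, 0.705, -0.0, -0.002]
ft_force: [-0.9, -0.6, 0.3]
grip_width: 0.999
grasp_force: 0.0
```

Run:
```python
from h import *
print(go([.4435,-.3245,.207]), yaw())
s=viewer.camera("side");t=viewer.camera("top")
cv2.imwrite("pics/b.png",np.hstack([cv2.resize(s[100:250,340:500],None,fx=2.4,fy=2.4),cv2.resize(t[200:350,420:580],None,fx=2.4,fy=2.4)]))
print(go([.4435,-.3245,.207]), yaw())
```

```text
[-1.66028378  0.13687576 80.3896911 ] 1.5661501225894994
[-0.84210532 -0.85142728 83.06727626] 1.5660168705420552
```

View pics/b.png

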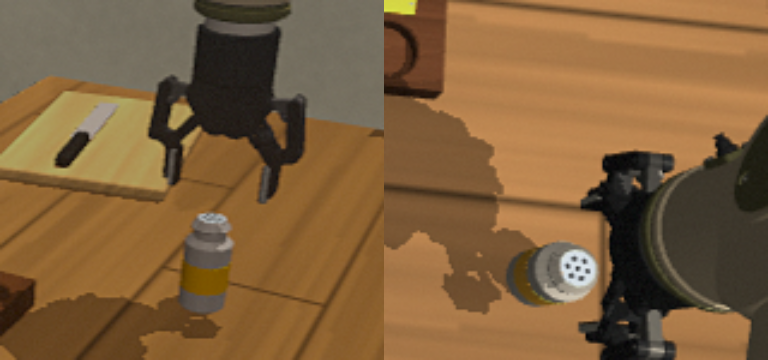

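The shaker stands centred between the open fingers in both views, its top at (212,220) in the left panel. Descending.

Call:
{"method": "arm_command", "body": {"plan": [{"dp":[-1,0,25],"spin":0},{"dp":[0,0,25],"spin":0},{"dp":[0,0,20],"spin":0},{"dp":[0,0,10],"spin":0},{"dp":[0,0,0],"spin":0}]}}

```text
clock: 4.15
position: [0.4441, -0.3249, 0.2095]
ee_rot: [0.709, 0.705, 0.0, -0.0]
ft_force: [0.6, 0.4, 0.2]
grip_width: 0.999
grasp_force: 0.0
```

Call:
{"method": "arm_command", "body": {"plan": [{"dp":[0,0,0],"spin":0},{"dp":[0,0,0],"spin":0},{"dp":[0,0,0],"spin":0},{"dp":[0,0,0],"spin":0},{"dp":[0,0,0],"spin":0}], "grip": 1, "newtons": 30}}

```text
clock: 4.65
position: [0.4446, -0.3253, 0.2111]
ee_rot: [0.709, 0.705, 0.0, 0.001]
ft_force: [-0.6, -0.4, 7.0]
grip_width: 0.549
grasp_force: 30.2
```

Call:
{"method": "arm_command", "body": {"plan": [{"dp":[0,0,0],"spin":0},{"dp":[0,0,0],"spin":0},{"dp":[0,0,0],"spin":0},{"dp":[0,0,0],"spin":0},{"dp":[0,0,0],"spin":0}]}}

```text
clock: 5.15
position: [0.4446, -0.3253, 0.2111]
ee_rot: [0.709, 0.705, 0.0, 0.001]
ft_force: [-0.3, 0.1, 6.4]
grip_width: 0.549
grasp_force: 30.2
```

Call:
{"method": "arm_command", "body": {"plan": [{"dp":[0,0,-10],"spin":0},{"dp":[0,0,-20],"spin":0},{"dp":[0,0,-20],"spin":0},{"dp":[0,0,-10],"spin":0},{"dp":[0,0,0],"spin":0}], "newtons": 40}}

```text
clock: 5.65
position: [0.4443, -0.3252, 0.2712]
ee_rot: [0.709, 0.705, 0.0, 0.001]
ft_force: [0.1, -0.6, -2.5]
grip_width: 0.55
grasp_force: 41.8
```

Call:
{"method": "arm_command", "body": {"plan": [{"dp":[10,14,0],"spin":0},{"dp":[22,28,0],"spin":0},{"dp":[30,38,0],"spin":0},{"dp":[30,38,0],"spin":0},{"dp":[22,28,0],"spin":0}]}}

```text
clock: 6.15
position: [0.5922, -0.209, 0.2685]
ee_rot: [0.708, 0.706, 0.0, -0.001]
ft_force: [-0.1, 0.1, -1.9]
grip_width: 0.543
grasp_force: 41.8
```

Call:
{"method": "arm_command", "body": {"plan": [{"dp":[15,20,0],"spin":0},{"dp":[8,10,0],"spin":0},{"dp":[0,0,0],"spin":0},{"dp":[0,0,0],"spin":0},{"dp":[0,0,0],"spin":0}]}}

```text
clock: 6.65
position: [0.6196, -0.1907, 0.2695]
ee_rot: [0.71, 0.705, -0.001, 0.0]
ft_force: [0.3, -0.9, -3.6]
grip_width: 0.551
grasp_force: 41.9
```

Run:
```python
from h import *
o=manip.get_obs();print(o["clock"],o["position"],o["ft_force"],o["grip_width"],Ro.from_quat(o["ee_rot"]).as_matrix()[:,2],go([.6285,-.182,.265]), yaw())
s=viewer.camera("side");t=viewer.camera("top")
cv2.imwrite("pics/c.png",np.hstack([cv2.resize(s[120:320,220:400],None,fx=2.2,fy=2.2),cv2.resize(t[110:290,340:520],(396,440))]))
```

```text
6.65 [ 0.61963684 -0.19073366  0.26950753] [ 0.27669451 -0.8644584  -3.63941841] 0.5510520063399554 [-9.13134327e-04 -1.06129841e-03 -9.99999020e-01] [8.80318656 8.80298829 4.49015942] 1.563467759669298
```

View pics/c.png

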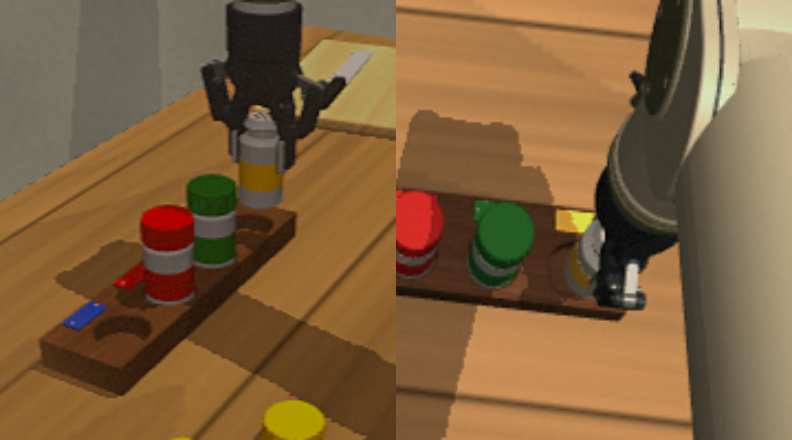

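The shaker hangs upright in the fingers just before the yellow well, clear of the green jar. Going over it and down.

Call:
{"method": "arm_command", "body": {"plan": [{"dp":[4,4.5,0],"spin":0},{"dp":[4,4.5,0],"spin":0},{"dp":[0,0,10],"spin":0},{"dp":[0,0,10],"spin":0},{"dp":[0,0,0],"spin":0}]}}

```text
clock: 7.25
position: [0.6289, -0.181, 0.2471]
ee_rot: [0.709, 0.705, -0.001, -0.002]
ft_force: [-0.8, 0.8, -3.3]
grip_width: 0.548
grasp_force: 41.9
```

Run:
```python
from h import *
for _ in range(3):
  s=viewer.camera("side");print(go([.6285,-.1825,.221]))
t=viewer.camera("top")
for b in blobs(s,(15,190,90),(30,255,255),30): print(b)
print(proj("side",np.array([.6285,-.182,.037+.035])))
cv2.imwrite("pics/d.png",np.hstack([cv2.resize(s[140:240,280:400],None,fx=3.3,fy=3.3),cv2.resize(t[170:270,380:480],(396,330))]))
```

```text
[-1.51292013 -0.61641223 27.15023005]
[-1.43843098 -0.94170709 27.96058092]
[-1.42359435 -1.16857775 28.52780154]
(array([334.2, 209.3]), [327, 203, 17, 13, 157])
(array([353. , 315.3]), [338, 302, 30, 28, 699])
(array([302.1, 327.7]), [292, 318, 21, 20, 338])
(array([396.4, 332.6]), [386, 323, 22, 20, 348])
[332.31324243 205.50131092]
```

View pics/d.png

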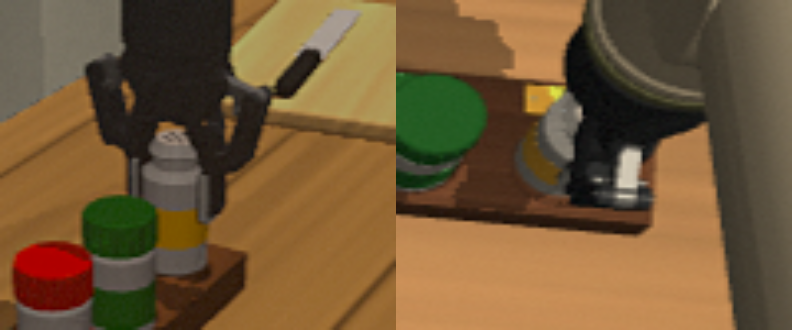

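The shaker stands over its well, bottom just above the block top. Lowering.

Call:
{"method": "arm_command", "body": {"plan": [{"dp":[-1.2,-0.8,3],"spin":0},{"dp":[0,0,4],"spin":0},{"dp":[0,0,4],"spin":0},{"dp":[0,0,4],"spin":0},{"dp":[0,0,0],"spin":0}]}}

```text
clock: 7.95
position: [0.6287, -0.1821, 0.2339]
ee_rot: [0.709, 0.705, -0.0, -0.0]
ft_force: [-0.6, -0.3, -3.0]
grip_width: 0.553
grasp_force: 41.9
```

Call:
{"method": "arm_command", "body": {"plan": [{"dp":[0,0,3],"spin":0},{"dp":[0,0,3],"spin":0},{"dp":[0,0,3],"spin":0},{"dp":[0,0,2],"spin":0},{"dp":[0,0,0],"spin":0}]}}

```text
clock: 8.45
position: [0.6288, -0.1821, 0.2233]
ee_rot: [0.709, 0.705, -0.0, -0.0]
ft_force: [-1.1, -0.1, -2.1]
grip_width: 0.548
grasp_force: 41.9
```

Call:
{"method": "arm_command", "body": {"plan": [{"dp":[0,0,1],"spin":0},{"dp":[0,0,1],"spin":0},{"dp":[0,0,0.5],"spin":0},{"dp":[0,0,0],"spin":0}]}}

```text
clock: 8.85
position: [0.629, -0.1821, 0.2213]
ee_rot: [0.709, 0.705, 0.0, 0.0]
ft_force: [0.6, 0.2, -2.1]
grip_width: 0.547
grasp_force: 41.9
```

Call:
{"method": "arm_command", "body": {"plan": [{"dp":[0,0,0.8],"spin":0},{"dp":[0,0,0.7],"spin":0},{"dp":[0,0,0],"spin":0}]}}

```text
clock: 9.15
position: [0.6291, -0.1821, 0.2211]
ee_rot: [0.709, 0.705, -0.0, 0.0]
ft_force: [-5.7, 1.0, 9.5]
grip_width: 0.551
grasp_force: 42.6
```

On the floor. Opening and rising.

Call:
{"method": "arm_command", "body": {"plan": [{"dp":[0,0,0],"spin":0},{"dp":[0,0,0],"spin":0},{"dp":[0,0,0],"spin":0},{"dp":[0,0,0],"spin":0},{"dp":[0,0,0],"spin":0}], "grip": -1}}

```text
clock: 9.65
position: [0.629, -0.1821, 0.2197]
ee_rot: [0.709, 0.705, 0.0, 0.0]
ft_force: [0.2, 0.3, 0.3]
grip_width: 0.999
grasp_force: 0.0
```

Call:
{"method": "arm_command", "body": {"plan": [{"dp":[0,0,-10],"spin":0},{"dp":[0,0,-20],"spin":0},{"dp":[0,0,-30],"spin":0},{"dp":[0,0,-30],"spin":0},{"dp":[0,0,-20],"spin":0}]}}

```text
clock: 10.15
position: [0.6293, -0.182, 0.333]
ee_rot: [0.709, 0.705, 0.001, 0.001]
ft_force: [0.7, -0.7, -0.7]
grip_width: 1.0
grasp_force: 0.0
```

Run:
```python
from h import *
print(go([.438,.0865,.24]),yaw(),manip.get_obs()["joint_pos"].round(2),manip.get_obs()["grip_width"])
```

```text
[ 267.6069087  -192.83081376   92.28311171] 1.5659026711821604 [ 0.58  0.49 -0.51  1.44  0.24  1.27  0.05] 1.0004468990505935
```

Call:
{"method": "arm_command", "body": {"plan": [{"dp":[20,-25,0],"spin":0},{"dp":[35,-28,0],"spin":0},{"dp":[40,-30,0],"spin":0},{"dp":[40,-30,0],"spin":0},{"dp":[40,-30,0],"spin":0}]}}

```text
clock: 10.65
position: [0.4855, -0.0049, 0.3304]
ee_rot: [0.709, 0.705, 0.0, 0.001]
ft_force: [0.3, 1.5, 0.2]
grip_width: 1.005
grasp_force: 0.0
```

Call:
{"method": "arm_command", "body": {"plan": [{"dp":[35,-20,0],"spin":0},{"dp":[30,-15,0],"spin":0},{"dp":[15,-10,0],"spin":0},{"dp":[0,0,0],"spin":0},{"dp":[0,0,0],"spin":0}]}}

```text
clock: 11.15
position: [0.4426, 0.073, 0.3301]
ee_rot: [0.709, 0.705, 0.0, 0.001]
ft_force: [-0.0, 0.4, -0.9]
grip_width: 0.996
grasp_force: 0.0
```

Run:
```python
from h import *
t=viewer.camera("top");s=viewer.camera("side")
o=manip.get_obs();print(o["clock"],o["position"],go([.438,.0865,.24]),yaw())
# jar now
cv2.imwrite("pics/e.png",np.hstack([cv2.resize(s[160:360,250:410],None,fx=2.2,fy=2.2),cv2.resize(t[160:360,240:460],None,fx=1.9,fy=2.2)]))
for b in blobs(t,(0,0,150),(179,50,255),15):
    if 370<b[0][0]<470 and 170<b[0][1]<260: print(b)
for X in ([.6285,-.182,.107],):print(proj("top",np.array(X)),proj("side",np.array(X)))
```

```text
11.25 [0.44287304 0.07247315 0.32978568] [13.99546287 -4.9859654  89.78438168] 1.5637743711014624
(array([429. , 213.1]), [416, 202, 23, 22, 267])
[430.12666419 208.58599368] [332.47904951 191.95882343]
```

View pics/e.png

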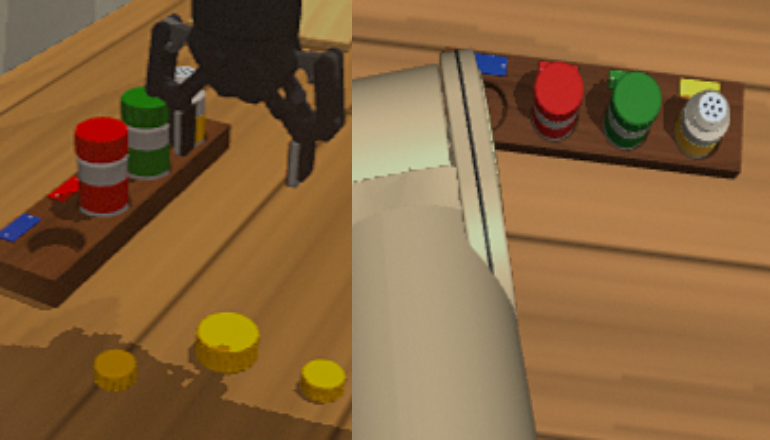

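The shaker stands upright in the yellow well, its disc at (429.5,208.2) in the top picture, within 1 mm of the prediction. The cap is still at its place under the fingers.

Call:
{"method": "arm_command", "body": {"plan": [{"dp":[7,-2.5,20],"spin":0},{"dp":[7,-2.5,20],"spin":0},{"dp":[0,0,25],"spin":0},{"dp":[0,0,10],"spin":0},{"dp":[0,0,0],"spin":0}]}}

```text
clock: 11.75
position: [0.4373, 0.0869, 0.2536]
ee_rot: [0.709, 0.705, -0.001, -0.001]
ft_force: [0.2, -0.0, 0.4]
grip_width: 1.001
grasp_force: 0.0
```

Run:
```python
from h import *
s=viewer.camera("side")
o=manip.get_obs();print(o["clock"],o["position"],go([.438,.0865,.176]),yaw())
cv2.imwrite("pics/f.png",cv2.resize(s[200:360,250:450],None,fx=3,fy=3))
```

```text
11.8 [0.43761996 0.08725382 0.25468005] [-0.77978624  0.47268401 78.67929153] 1.564755808686288
```

View pics/f.png

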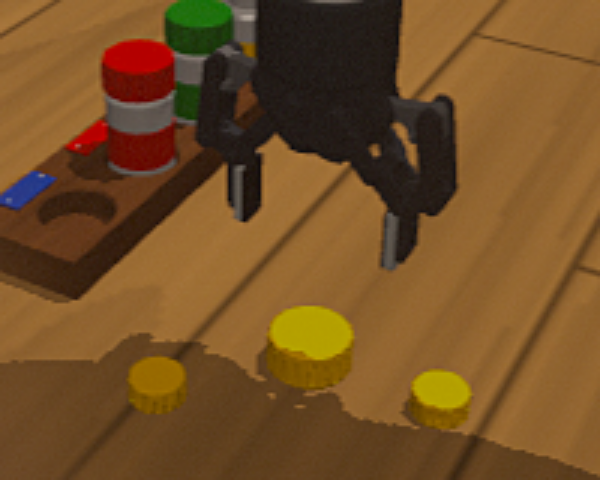

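The big cap (310,345 in the crop) lies centred beneath the open fingers, small caps clear. Descending and gripping.

Call:
{"method": "arm_command", "body": {"plan": [{"dp":[-0.5,0.3,25],"spin":0},{"dp":[0,0,25],"spin":0},{"dp":[0,0,20],"spin":0},{"dp":[0,0,8.5],"spin":0},{"dp":[0,0,0],"spin":0}]}}

```text
clock: 12.3
position: [0.4379, 0.0871, 0.1763]
ee_rot: [0.709, 0.705, -0.0, -0.0]
ft_force: [0.4, 1.0, 0.1]
grip_width: 1.0
grasp_force: 0.0
```

Call:
{"method": "arm_command", "body": {"plan": [{"dp":[0,0,0],"spin":0},{"dp":[0,0,0],"spin":0},{"dp":[0,0,0],"spin":0},{"dp":[0,0,0],"spin":0},{"dp":[0,0,0],"spin":0}], "grip": 1, "newtons": 40}}

```text
clock: 12.8
position: [0.4382, 0.0875, 0.1776]
ee_rot: [0.709, 0.705, 0.0, 0.001]
ft_force: [-3.9, -0.8, 13.3]
grip_width: 0.567
grasp_force: 39.3
```

Call:
{"method": "arm_command", "body": {"plan": [{"dp":[0,0,0],"spin":0},{"dp":[0,0,0],"spin":0},{"dp":[0,0,0],"spin":0}], "newtons": 80}}

```text
clock: 13.1
position: [0.4382, 0.0875, 0.1779]
ee_rot: [0.709, 0.705, 0.0, 0.001]
ft_force: [-6.3, -2.0, 18.4]
grip_width: 0.561
grasp_force: 79.0
```

Call:
{"method": "arm_command", "body": {"plan": [{"dp":[0,0,-15],"spin":0},{"dp":[0,0,-30],"spin":0},{"dp":[0,0,-40],"spin":0},{"dp":[0,0,-40],"spin":0},{"dp":[0,0,-25],"spin":0}]}}

```text
clock: 13.6
position: [0.4378, 0.0878, 0.3296]
ee_rot: [0.709, 0.705, 0.001, 0.001]
ft_force: [0.2, -0.4, -1.9]
grip_width: 0.553
grasp_force: 82.4
```

Call:
{"method": "arm_command", "body": {"plan": [{"dp":[-20,15,0],"spin":0},{"dp":[-32,22,0],"spin":0},{"dp":[-40,28,0],"spin":0},{"dp":[-40,28,0],"spin":0},{"dp":[-40,28,0],"spin":0}]}}

```text
clock: 14.1
position: [0.5585, -0.087, 0.327]
ee_rot: [0.709, 0.705, 0.0, 0.001]
ft_force: [0.5, 1.1, 0.6]
grip_width: 0.559
grasp_force: 82.4
```

Call:
{"method": "arm_command", "body": {"plan": [{"dp":[-36,26,0],"spin":0},{"dp":[-25,18,0],"spin":0},{"dp":[-12,9,0],"spin":0},{"dp":[0,0,0],"spin":0},{"dp":[0,0,0],"spin":0}]}}

```text
clock: 14.6
position: [0.6101, -0.1579, 0.3264]
ee_rot: [0.709, 0.705, 0.0, -0.0]
ft_force: [-0.9, 0.4, 0.0]
grip_width: 0.554
grasp_force: 82.4
```

Run:
```python
from h import *
o=manip.get_obs();print(o["clock"],o["position"],o["ft_force"],o["grip_width"],go([.629,-.1815,.285]),yaw(),Ro.from_quat(o["ee_rot"]).as_matrix()[:,2])
```

```text
14.6 [ 0.61013239 -0.15787522  0.3264396 ] [-0.94681899  0.38508749  0.01146283] 0.5536724923181329 [-23.55914598  18.97579207  41.42757082] 1.5661375608725947 [ 4.29773212e-05  5.43289689e-04 -9.99999851e-01]
```

Call:
{"method": "arm_command", "body": {"plan": [{"dp":[-10,8,0],"spin":0},{"dp":[-8,7,0],"spin":0},{"dp":[-4.5,4,10],"spin":0},{"dp":[0,0,20],"spin":0},{"dp":[0,0,0],"spin":0}]}}

```text
clock: 15.1
position: [0.6285, -0.1814, 0.2928]
ee_rot: [0.709, 0.705, -0.001, -0.002]
ft_force: [-0.5, -0.2, -1.2]
grip_width: 0.554
grasp_force: 82.4
```

Run:
```python
from h import *
s=viewer.camera("side");t=viewer.camera("top")
o=manip.get_obs();print(o["clock"],o["position"],o["ft_force"],go([.629,-.1805,.285]))
print("jar top",ray("top",(429.3,208.1),.107)*1000)
for b in blobs(s,(15,190,90),(32,255,255),10): print(b)
cv2.imwrite("pics/g.png",np.hstack([cv2.resize(s[120:240,280:400],None,fx=3.3,fy=3.3),cv2.resize(t[150:270,370:490],(396,396))]))
```

```text
15.2 [ 0.62919964 -0.18104587  0.29574401] [ 0.39863922  0.93925344 -0.73329798] [ 0.53974843 -0.18960777 10.74449686]
jar top [ 629.31757771 -180.34736126  107.        ]
(array([332.4, 184.7]), [323, 176, 22, 18, 304])
(array([334.9, 219. ]), [327, 212, 17, 14, 182])
(array([301.9, 327.8]), [292, 318, 21, 20, 338])
(array([396.4, 332.7]), [386, 323, 22, 20, 347])
```

View pics/g.png

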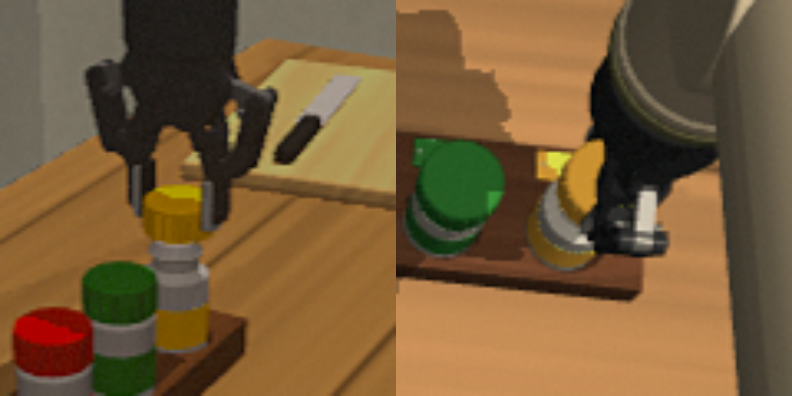

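The cap hangs level just above the neck, in line with the shaker's axis in both views. Lowering until it touches.

Call:
{"method": "arm_command", "body": {"plan": [{"dp":[0.8,0,6],"spin":0},{"dp":[0,0,6],"spin":0},{"dp":[0,0,4],"spin":0},{"dp":[0,0,2],"spin":0},{"dp":[0,0,0],"spin":0}]}}

```text
clock: 15.7
position: [0.6292, -0.1804, 0.2779]
ee_rot: [0.709, 0.705, -0.0, -0.0]
ft_force: [-0.5, 0.1, -0.4]
grip_width: 0.551
grasp_force: 82.4
```

Call:
{"method": "arm_command", "body": {"plan": [{"dp":[0,0,1.5],"spin":0},{"dp":[0,0,1],"spin":0},{"dp":[0,0,0],"spin":0}]}}

```text
clock: 16.0
position: [0.6292, -0.1804, 0.2757]
ee_rot: [0.709, 0.705, -0.0, 0.0]
ft_force: [0.3, 0.2, 0.7]
grip_width: 0.556
grasp_force: 82.4
```

Call:
{"method": "arm_command", "body": {"plan": [{"dp":[0,0,1],"spin":0},{"dp":[0,0,1],"spin":0},{"dp":[0,0,1],"spin":0},{"dp":[0,0,0],"spin":0}]}}

```text
clock: 16.4
position: [0.6293, -0.1803, 0.2727]
ee_rot: [0.709, 0.705, 0.0, 0.0]
ft_force: [0.8, -0.1, -1.4]
grip_width: 0.558
grasp_force: 82.4
```

Call:
{"method": "arm_command", "body": {"plan": [{"dp":[0,0,1],"spin":0},{"dp":[0,0,1],"spin":0},{"dp":[0,0,0],"spin":0}]}}

```text
clock: 16.7
position: [0.6294, -0.1802, 0.2709]
ee_rot: [0.709, 0.705, 0.0, 0.0]
ft_force: [0.9, 0.8, 2.5]
grip_width: 0.556
grasp_force: 82.6
```

Call:
{"method": "arm_command", "body": {"plan": [{"dp":[0,0,1],"spin":0},{"dp":[0,0,0.5],"spin":0},{"dp":[0,0,0],"spin":0}]}}

```text
clock: 17.0
position: [0.6296, -0.1803, 0.2704]
ee_rot: [0.709, 0.705, 0.0, 0.001]
ft_force: [0.2, 1.2, 8.8]
grip_width: 0.557
grasp_force: 83.4
```

Call:
{"method": "arm_command", "body": {"plan": [{"dp":[0,0,0.5],"spin":0},{"dp":[0,0,0.5],"spin":0},{"dp":[0,0,0],"spin":0}]}}

```text
clock: 17.3
position: [0.6298, -0.1803, 0.2698]
ee_rot: [0.709, 0.705, 0.001, 0.001]
ft_force: [0.4, 0.7, 9.2]
grip_width: 0.551
grasp_force: 83.3
```

Call:
{"method": "arm_command", "body": {"plan": [{"dp":[0,0,0.5],"spin":0},{"dp":[0,0,0.5],"spin":0},{"dp":[0,0,0],"spin":0}]}}

```text
clock: 17.6
position: [0.6292, -0.1805, 0.2672]
ee_rot: [0.709, 0.705, -0.0, 0.0]
ft_force: [0.4, -0.1, -0.4]
grip_width: 0.554
grasp_force: 82.5
```

The force dropped: the click. Going on to the solid stop.

Call:
{"method": "arm_command", "body": {"plan": [{"dp":[0,0,1],"spin":0},{"dp":[0,0,0.5],"spin":0},{"dp":[0,0,0],"spin":0}]}}

```text
clock: 17.9
position: [0.6291, -0.1803, 0.2653]
ee_rot: [0.709, 0.705, -0.0, -0.0]
ft_force: [0.2, 0.1, -0.4]
grip_width: 0.556
grasp_force: 82.5
```

Call:
{"method": "arm_command", "body": {"plan": [{"dp":[0,0,0.5],"spin":0},{"dp":[0,0,0],"spin":0},{"dp":[0,0,0],"spin":0}]}}

```text
clock: 18.2
position: [0.6293, -0.1803, 0.2652]
ee_rot: [0.709, 0.705, 0.0, 0.0]
ft_force: [0.9, 0.5, 0.3]
grip_width: 0.556
grasp_force: 82.6
```

Call:
{"method": "arm_command", "body": {"plan": [{"dp":[0,0,0.5],"spin":0},{"dp":[0,0,0],"spin":0},{"dp":[0,0,0],"spin":0}]}}

```text
clock: 18.5
position: [0.6294, -0.1803, 0.2652]
ee_rot: [0.709, 0.705, 0.0, 0.0]
ft_force: [0.4, 0.2, 5.5]
grip_width: 0.556
grasp_force: 83.0
```

Call:
{"method": "arm_command", "body": {"plan": [{"dp":[0,0,0.3],"spin":0},{"dp":[0,0,0],"spin":0},{"dp":[0,0,0],"spin":0}]}}

```text
clock: 18.8
position: [0.6294, -0.1803, 0.2651]
ee_rot: [0.709, 0.705, 0.0, 0.0]
ft_force: [-1.5, 1.0, 8.0]
grip_width: 0.557
grasp_force: 83.2
```

Call:
{"method": "arm_command", "body": {"plan": [{"dp":[0,0,0.2],"spin":0},{"dp":[0,0,0],"spin":0},{"dp":[0,0,0],"spin":0}]}}

```text
clock: 19.1
position: [0.6294, -0.1803, 0.2651]
ee_rot: [0.709, 0.705, 0.0, 0.0]
ft_force: [-2.0, 0.2, 8.0]
grip_width: 0.55
grasp_force: 83.3
```

Run:
```python
from h import *
F=[]
for i in range(14):
    s=viewer.camera("side"); o=manip.get_obs();F.append(o["ft_force"])
F=np.array(F);print(F[:,2].round(1),F.mean(0),o["clock"],o["position"],Ro.from_quat(o["ee_rot"]).as_matrix()[:,2])
cv2.imwrite("pics/i.png",cv2.resize(s[120:240,260:400],None,fx=5,fy=5))
```

```text
[ 9.6  8.4  8.   9.   7.8  9.3  8.  10.   8.6  8.5  8.5  8.7  9.   8.7] [-2.27776951  0.70861576  8.71715878] 19.8 [ 0.62942917 -0.18028139  0.26515608] [ 8.79882463e-04 -4.30449411e-04 -9.99999520e-01]
```

View pics/i.png

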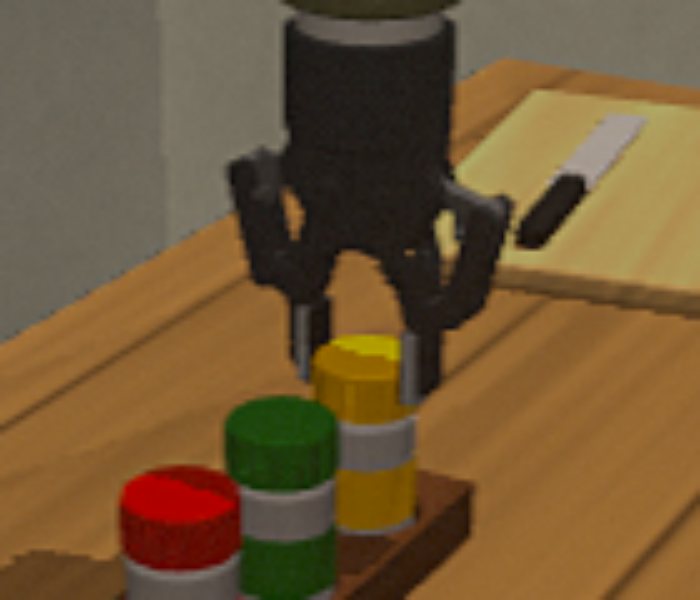

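The cap sits flush and level on the shaker, no neck visible, at the home height (87 mm lift against 87). A touch more push, to bring it to 10 N.

Call:
{"method": "arm_command", "body": {"plan": [{"dp":[0,0,0.15],"spin":0},{"dp":[0,0,0],"spin":0},{"dp":[0,0,0],"spin":0},{"dp":[0,0,0],"spin":0}]}}

```text
clock: 20.2
position: [0.6294, -0.1803, 0.2651]
ee_rot: [0.709, 0.705, 0.0, 0.001]
ft_force: [-1.9, 0.4, 10.4]
grip_width: 0.555
grasp_force: 83.4
```

Run:
```python
from h import *
F=[]
for i in range(16):
    viewer.camera("side"); F.append(manip.get_obs()["ft_force"])
F=np.array(F);print(F[:,2].round(1),F.mean(0))
if 9.0<F[:,2].mean()<11: print(manip.hand_in())
```

```text
[ 9.7  9.1 10.4  9.9  9.2  9.5 10.6 10.3  9.9 10.2  8.9  9.9 10.   9.3
  9.   9.1] [-2.26266387  0.76796681  9.69456647]
the job is handed in; nothing more can be done
None
```

I handed the job in: the shaker stands upright in the yellow-labelled well and its cap is clicked fully home and level. The arm is still gripping it with a steady push averaging 9.7 N, and I did not touch the red, green or blue jars.

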